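# Scented tea lights into the clip-top jar, lid held down on its seal

### The job

Drop the two scented tea lights into the open clip-top jar, where their scent keeps, swing its lid shut, and be my third hand: press the lid down on its rubber seal, near the lid's front edge, with a steady push of about 12 N (the weight of a good kilo) for a couple of seconds, so that I can snap the wire clip over it. Never lean on the glass with more than twice that, keep the jar upright where it stands and leave the other things alone; finish while still pressing, do not let go.

Things in the scene. Friction and masses are not known exactly. Their poses are not given: they have to be found in the camera images.
- jar: The empty clear-glass clip-top jar, 130 x 130 mm, 212 mm high to the rim, loose, 0.95 kg. Origin at the centre of its underside, z up; +x points to the side with the lid's hinge (away from the robot, turned by -0.25 to 0.5 rad), -x to the front with the wire clip, which hangs down the front wall to 72 mm from the axis. Inner floor 10 mm up.
- jar_mouth (a point): Centre of the jar's open mouth, level with the rim (212 mm up); the free opening is about 70 mm wide, round, with thick walls.
- jar_lid (a joint): Lid angle, rad, about the hinge (the y axis of the jar): 0 = level, grows as the lid opens up and back to 1.74. Starts open at 1.45 to 1.70. Stiff hinge (0.15 N m): it stays at any angle. At 0 the lid rests with its rubber seal on the rim.
- lid_seal (a joint): How far the glass lid is pressed down into its rubber seal, m: 0 = seal relaxed, at most 0.006. The seal yields like a spring, 5 N per mm whatever the place pressed: 12 N give about 0.0024.
- lid_hinge (a point): Centre of the lid's hinge line at the back rim of the jar, 213 mm up, 68 mm behind the jar's axis; the line runs along the jar's y.
- lid_press (a point): Point to press: on the lid's outer (top) face, on its centre line, 90 mm from the hinge line and 29 mm from the lid's front edge. Moves with the lid. The lid is a glass disc 111 mm across, 18 mm thick: shut, its underside lies 2 mm below the hinge line and its outer face 16 mm above it. Lid 0.16 kg. z of this point is the outward normal of that face.
- tea_light_1: The first aluminium tea light, a round cup 38 mm across and 15 mm high with red wax and a wick, standing open side up on the worktop; 14 g. Origin at the centre of its underside, z up.
- tea_light_2: The second aluminium tea light, a round cup 38 mm across and 15 mm high with red wax and a wick, standing open side up on the worktop; 14 g. Origin at the centre of its underside, z up.
- cream_pot: Bystander: flat round pot with a screw lid, 67 mm across, 24 mm high. Origin at the centre of its underside. Leave alone.
- tape_black: Bystander: roll of black tape lying flat, 53 mm across, 19 mm high. Origin at the centre of its underside. Leave alone.
- oil_burner: Bystander: white glazed oil burner (the tea lights are used in it), 85 mm across, 129 mm high, standing. Origin at the centre of its underside. Leave alone.
- teaspoon: Bystander: metal teaspoon lying flat, 130 x 26 x 11 mm. Origin at its middle on the underside. Leave alone.

How it is judged:
By the outcome, as a careful person would: the job done as asked, in the order asked, and still so for the second after the job is handed in, while the arm keeps its last pose, push and grip.
It also fails if it takes over 72 s, if anything falls off the work surface, if the arm or the gripper's body presses on something with over 40 N, if the wrist force passes 120 N, or if a joint passes its speed limit or range.

### The arm

A 7-joint arm with a two-finger parallel gripper is mounted at the origin on a cart in front of the work surface, level with it; the furniture and walls round the work are solid. World frame = base frame: x ahead of the robot, y to its left, z up, the work surface at z = 0. Lengths are in m, angles in rad, forces in N, time in s.
With the tool pointing down it reaches from about 0.425 to 0.8 m from the base axis. Payload 8.3 kg.
Tool frame: the origin (TCP) lies midway between the tips of the shut fingers; the grasp point (between the pads) lies 19 mm behind it; z points along the fingers, y is the line along which they close (so a half turn about z gives the same grasp; the last joint's range is limited). The gripper opens to 85 mm and grips with 20 to 120 N. Pads are 22 mm wide; open, the fingers measure 114 mm over their backs; the gripper's body (76 mm by 85 mm) begins 54 mm behind the grasp point. The pads swing forward as they close: fully open they stand 13 mm farther back than shut.
Start: joints at [-1.407, 0.383, 0.016, 1.37, -0.006, 1.388, -0.046], TCP at [0.14, 0.609, 0.231] pointing down, gripper open.
Joint ranges: [-2.95, 2.95], [-0.25, 2.06], [-1.52, 1.56], [0.18, 2.33], [-1.44, 4.58], [0.02, 2.06], [-3.01, 3.01]. Speed limits (rad/s): [2.39, 2.39, 3.01, 3.01, 3.14, 3.14, 3.14].

### API

Orientations are given as a rotation vector (axis times angle).
In Python, from cell import manip gives the robot as it stands. Calls block until the motion is done:
- manip.movep(position, orientation): joint-space move of the TCP to a pose.
- manip.line_to(position, orientation=None, max_speed=0.15): straight line of the TCP; orientation=None keeps the orientation; max_speed is the mean speed in m/s.
- manip.set_joints(angles): joint-space move.
- manip.move_gripper(opening, force=None): finger opening in m; force is the grip in N (None keeps the last); returns when the fingers have stopped.
- manip.wait(seconds).
- manip.ik(position, orientation): joint angles nearest the present ones, or None.
- manip.read_state(): the state.
- manip.grab_frame(name): name is "scene" or "top" or "wrist"; returns a dict with "img" (420x560x3 uint8, red, green, blue), "intrinsics" (3x3 intrinsics, pixels), "R" (3x3) and "t" (3): a world point X has camera coordinates R X + t; the wrist camera has in their place "mount" (4x4, takes a point from camera to tool coordinates, whose origin is the TCP and whose axes are the flange's). Camera axes: x right, y down, z forward; pixel columns grow to the right and rows downward; lengths in m; the calibration is good to about 2 mm. A picture is of the moment at which its call begins: read the wrist's pose just before it. There is no depth.
A pose or a line that the arm cannot do raises manip.MotionError and nothing moves.
- manip.close_job(): hands the job in; it is judged then, once.
Trained networks look in a picture, given as the dict that the camera call returned (one of the last four; its "shot" number tells which), for a name from the list of things; names that differ only in an ending like _2 or _b are one class to them, and where a whole thing is asked for, a point or a joint stands for the part that bears it (a point fixed in the world has none). Each returns a list of dicts, best first, with "confidence" (0 to 1); they miss things now and then, are a little off and sometimes report something else, mostly with a low value. They report only what shows in the picture. A call takes as long as a camera call.
- manip.cut_out(target, picture): "region" (420x560 bool, what is visible of it) and "uv" ([column, row] in pixels, amid what is visible of it).
- manip.place_of(target, picture): "uv" ([column, row] in pixels: a listed point, or the origin of a listed thing).
The state is a dict: "clock": time; "joint_positions": joint angles; "dq": joint speeds; "tau": joint torques, N m; "tool_pos": TCP position; "eef_rot": TCP orientation; "ft_force": force on the tool from outside, world axes, zero at the start; "ft_torque": the same for the moment, N m; "grip_width": finger opening in m; "grip_force": force on a finger pad.
Only numpy, scipy, OpenCV 4.12 (cv2) and the standard library are available. Lean on these libraries where they do the work, as an engineer would, in place of code of your own. Each camera call takes 0.05 s, during which the arm holds its last target. There are 200 camera calls.

## Working session

There is one attempt and no reset: what is moved stays moved. The work goes in short steps, each a Python script; the robot and the scene stay as the last script left them, time stands still between calls to the robot, and variables do not carry over. Pictures are saved under pics/ and viewed, at most 12 in all, crops included, and the job is handed in when it is done.

```bash
mkdir -p pics; ls; cat > h.py <<'E'
import numpy as np, cv2
from cell import manip as m
from scipy.spatial.transform import Rotation as Rn
def ray(f,uv):
    d=np.linalg.inv(f["intrinsics"])@np.array([uv[0],uv[1],1.]); R=np.array(f["R"]);t=np.array(f["t"])
    return -R.T@t, R.T@d
def atz(f,uv,z):
    o,d=ray(f,uv); return o+d*(z-o[2])/d[2]
def proj(f,X):
    c=f["R"]@np.array(X)+f["t"]; p=f["intrinsics"]@c; return p[:2]/p[2]
def tri(rs):
    A=np.zeros((3,3));b=np.zeros(3)
    for o,d in rs:
        d=d/np.linalg.norm(d);P=np.eye(3)-np.outer(d,d);A+=P;b+=P@o
    X=np.linalg.solve(A,b)
    return X,[np.linalg.norm((np.eye(3)-np.outer(d,d)/(d@d))@(X-o)) for o,d in rs]
def wristframe():
    s=m.read_state(); f=m.grab_frame("wrist")
    T=np.eye(4);T[:3,:3]=Rn.from_rotvec(s["eef_rot"]).as_matrix();T[:3,3]=s["tool_pos"]
    W=np.linalg.inv(T@np.array(f["mount"])); f["R"]=W[:3,:3]; f["t"]=W[:3,3]; return f
E
python3 - <<'E'
from h import *
s=m.read_state(); print({k:np.round(v,3) for k,v in s.items()})
fs={n:m.grab_frame(n) for n in("scene","top")}
img=np.vstack([f["img"] for f in fs.values()])
for n,f in fs.items():
    cv2.imwrite(f"pics/{n}0.png",f["img"][:,:,::-1])
    print(n,"cam",np.round(-f["R"].T@f["t"],3))
    for t in["jar","jar_mouth","lid_hinge","lid_press","tea_light_1","cream_pot","tape_black","oil_burner","teaspoon"]:
        zz={"jar_mouth":.212,"lid_hinge":.213}.get(t,0)
        print(n,t,[(np.round(r["uv"],1).tolist(),round(r["confidence"],2),np.round(atz(f,r["uv"],zz)[:2],3).tolist()) for r in m.place_of(t,f)][:4])
E
```

```text
pics
{'clock': np.float64(0.0), 'joint_positions': array([-1.407,  0.384,  0.016,  1.371, -0.006,  1.388, -0.046]), 'dq': array([-0.   ,  0.003, -0.001,  0.001,  0.   , -0.   ,  0.001]), 'tau': array([-0.0000e+00, -6.2759e+01,  8.4400e-01, -3.7183e+01,  1.6000e-02,
        1.4000e-02, -0.0000e+00]), 'tool_pos': array([0.14 , 0.608, 0.23 ]), 'eef_rot': array([-3.550e-01, -3.121e+00,  3.000e-03]), 'ft_force': array([-0.407,  0.031, -1.151]), 'ft_torque': array([ 0.012, -0.02 , -0.036]), 'grip_force': np.float64(0.0), 'grip_width': np.float64(0.085)}
scene cam [-0.795  0.493  1.3  ]
scene jar [([224.5, 262.7], 0.67, [0.518, 0.133])]
scene jar_mouth [([221.3, 213.7], 0.72, [0.526, 0.131])]
scene lid_hinge [([217.5, 204.8], 0.74, [0.575, 0.129]), ([355.3, 247.4], 0.62, [0.222, -0.198])]
scene lid_press []
scene tea_light_1 [([352.1, 242.8], 0.67, [0.448, -0.334]), ([225.1, 260.3], 0.38, [0.528, 0.127])]
scene cream_pot []
scene tape_black [([348.2, 225.5], 0.66, [0.541, -0.368])]
scene oil_burner [([376.7, 223.1], 0.87, [0.514, -0.477])]
scene teaspoon [([155.1, 272.0], 0.46, [0.56, 0.367])]
top cam [0.144 0.098 1.469]
top jar [([217.2, 241.3], 0.84, [0.51, 0.143])]
top jar_mouth [([209.8, 219.7], 0.91, [0.519, 0.133])]
top lid_hinge [([198.6, 198.0], 0.73, [0.587, 0.138])]
top lid_press [([191.1, 184.0], 0.84, [0.715, 0.15])]
top tea_light_1 [([367.7, 202.6], 0.49, [0.437, -0.335]), ([318.7, 217.3], 0.43, [0.455, -0.174])]
top cream_pot [([291.9, 194.1], 0.92, [0.557, -0.128]), ([400.2, 156.5], 0.6, [0.534, -0.499])]
top tape_black [([354.6, 168.0], 0.63, [0.557, -0.347])]
top oil_burner [([397.4, 158.7], 0.88, [0.531, -0.488])]
top teaspoon [([143.2, 254.6], 0.55, [0.561, 0.363])]
```

View pics/scene0.png

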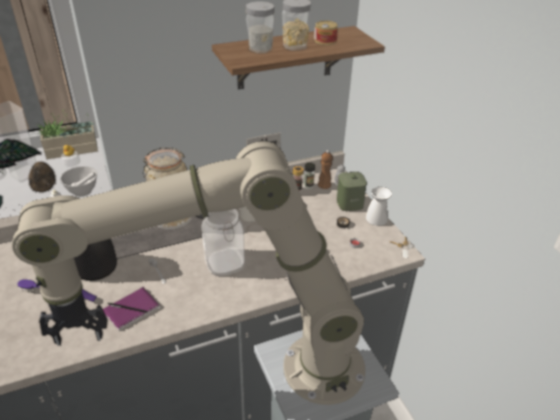

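View pics/top0.png

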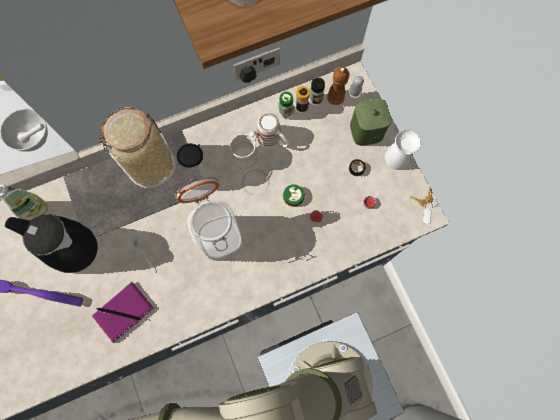

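Top view: jar with its lid open at about (213,232), tea lights at (317,216) and (370,202), cream pot at (293,194) and tape at (357,168). The network results agree with the picture. I'll lift, swing over the lid and look with the wrist camera.

```bash
cat >> h.py <<'E'
def down(psi):
    y=np.array([np.cos(psi),np.sin(psi),0]);z=np.array([0,0,-1.]);x=np.cross(y,z)
    return Rn.from_matrix(np.c_[x,y,z]).as_rotvec()
def best(p,psi):
    q0=np.array(m.read_state()["joint_positions"]); c=[]
    for k in(0,np.pi):
        q=m.ik(list(p),down(psi+k))
        if q is not None: c.append((np.abs(np.array(q)-q0).max(),psi+k,q))
    return min(c,key=lambda a:a[0])
def st(tag=""):
    s=m.read_state(); print(tag,"t",round(float(s["clock"]),2),"p",np.round(s["tool_pos"],4),"f",np.round(s["ft_force"],2),"w",round(float(s["grip_width"]),4),"gf",round(float(s["grip_force"]),1)); return s
E
python3 - <<'E'
from h import *
s=m.read_state()
Rt=Rn.from_rotvec(s["eef_rot"]).as_matrix(); print(Rt.round(2))
p0=np.arctan2(Rt[1,1],Rt[0,1]); print("psi0",p0)
a=best([0.2,0.45,0.43],p0); print(a[0],np.round(a[2],2))
m.set_joints(a[2]); st()
a=best([0.42,-0.25,0.40],0); print(a[:2],np.round(a[2],2))
m.set_joints(a[2]); st()
f=wristframe(); cv2.imwrite("pics/w1.png",f["img"][:,:,::-1])
for t in["tea_light_1","cream_pot","tape_black"]:
    print(t,[(np.round(r["uv"],1).tolist(),round(r["confidence"],2),np.round(atz(f,r["uv"],0)[:2],4).tolist()) for r in m.place_of(t,f)][:4])
print([(np.round(r["uv"],1).tolist(),round(r["confidence"],2),np.round(atz(f,r["uv"],.01)[:2],4).tolist(),int(r["region"].sum())) for r in m.cut_out("tea_light_1",f)][:4])
g=m.grab_frame("scene");h=m.grab_frame("top")
cv2.imwrite("pics/s1.png",np.hstack([cv2.resize(g["img"][120:320,130:330],(400,400),interpolation=3),cv2.resize(h["img"][120:320,110:310],(400,400),interpolation=3)])[:,:,::-1])
for t in["jar","jar_mouth","lid_hinge","lid_press"]:
    zz={"jar_mouth":.212,"lid_hinge":.213,"lid_press":.3}.get(t,0)
    P=[]
    for n,F in(("s",g),("t",h)):
        r=m.place_of(t,F); print(n,t,[(np.round(x["uv"],1).tolist(),round(x["confidence"],2),np.round(atz(F,x["uv"],zz)[:2],3).tolist()) for x in r][:2])
        if r: P.append(ray(F,r[0]["uv"]))
    if len(P)==2: X,e=tri(P);print("  tri",X.round(4),np.round(e,4))
E
```

```text
[[-0.97  0.22 -0.  ]
 [ 0.22  0.97 -0.  ]
 [ 0.   -0.   -1.  ]]
psi0 1.3440555196929513
0.3642377349935009 [-1.28  0.08  0.07  1.31 -0.01  1.75  0.13]
 t 2.02 p [0.1993 0.4506 0.4284] f [-0.33  1.08 -0.52] w 0.0851 gf 0.0
(np.float64(0.9416754478271621), 0) [-0.47  0.06  1.01  1.42 -0.05  1.68  0.54]
 t 4.62 p [ 0.4208 -0.2488  0.3999] f [ 0.28  0.24 -0.57] w 0.0853 gf 0.0
tea_light_1 [([305.0, 83.8], 0.92, [0.4639, -0.1674]), ([282.4, 203.3], 0.92, [0.4338, -0.3429])]
cream_pot [([369.4, 54.6], 0.86, [0.5511, -0.1292])]
tape_black [([359.7, 211.5], 0.72, [0.554, -0.3561])]
[([305.4, 79.4], 0.88, [0.4635, -0.1617], 609), ([285.6, 202.6], 0.76, [0.4384, -0.3387], 522)]
s jar [([227.9, 263.4], 0.59, [0.51, 0.123])]
t jar [([221.7, 237.8], 0.88, [0.514, 0.126])]
  tri [ 0.5143  0.1241 -0.0032] [0.0021 0.0021]
s jar_mouth [([225.2, 214.5], 0.74, [0.518, 0.12])]
t jar_mouth [([208.2, 219.9], 0.67, [0.52, 0.137])]
  tri [0.5152 0.1293 0.2176] [0.0079 0.0079]
s lid_hinge [([216.6, 204.1], 0.82, [0.58, 0.13])]
t lid_hinge [([200.6, 195.6], 0.56, [0.591, 0.131])]
  tri [0.5935 0.1292 0.203 ] [0.0024 0.0024]
s lid_press [([212.2, 178.6], 0.8, [0.605, 0.132])]
t lid_press [([191.7, 184.2], 0.81, [0.597, 0.139])]
  tri [0.5928 0.137  0.3094] [0.0013 0.0013]
```

View pics/w1.png

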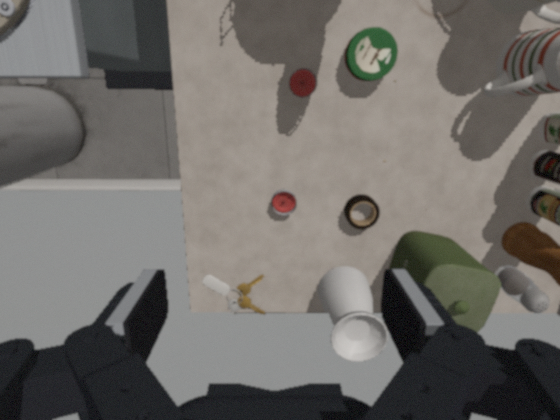

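View pics/s1.png

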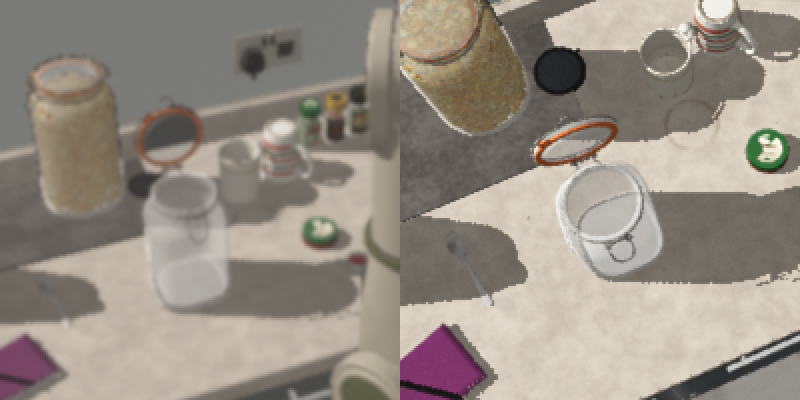

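Wrist view: tea lights at (303,82) and (284,203), with clear space round both. Now I'll pick up the first one.

```bash
cat >> h.py <<'E'
def pick(guess,psi=np.pi/2):
    a=best([guess[0]-.05,guess[1],.20],psi); m.set_joints(a[2]); ps=a[1]
    m.move_gripper(.068,20)
    f=wristframe(); c=[]
    for r in m.place_of("tea_light_1",f)[:3]:
        P=atz(f,r["uv"],0)[:2]; c.append((np.linalg.norm(P-guess),P,0)); print("  pl",r["uv"],P.round(4),round(r["confidence"],2))
    for r in m.cut_out("tea_light_1",f)[:3]:
        P=atz(f,r["uv"],.011)[:2]; c.append((np.linalg.norm(P-guess),P,1)); print("  co",r["uv"],P.round(4),round(r["confidence"],2))
    ok=[x[1] for x in c if x[0]<.025]; P=np.mean(ok,0) if ok else np.array(guess); print("pick",P.round(4),len(ok))
    m.movep([P[0],P[1],.07],down(ps)); m.line_to([P[0],P[1],.004],max_speed=.08); st("down")
    m.move_gripper(.03,20); st("grip"); m.line_to([P[0],P[1],.10],max_speed=.2); return st("up")
E
python3 - <<'E'
from h import *
pick([.462,-.167])
f=wristframe(); cv2.imwrite("pics/w2.png",f["img"][:,:,::-1])
E
```

```text
pl [97.1, 191.9] [ 0.432 -0.338] 0.95
  pl [276.2, 215.3] [ 0.4562 -0.1651] 0.74
  co [276.4, 221.8] [ 0.4589 -0.1649] 0.8
  co [94.1, 196.4] [ 0.4333 -0.336 ] 0.73
pick [ 0.4576 -0.165 ] 2
down t 8.65 p [ 0.4578 -0.1653  0.0043] f [-0.81  0.52  0.44] w 0.0681 gf 0.0
grip t 9.03 p [ 0.4579 -0.165   0.0045] f [-1.27  0.73  6.07] w 0.0363 gf 19.6
up t 9.66 p [ 0.4573 -0.1643  0.0993] f [-0.13  0.63 -0.59] w 0.0365 gf 20.1
```

View pics/w2.png

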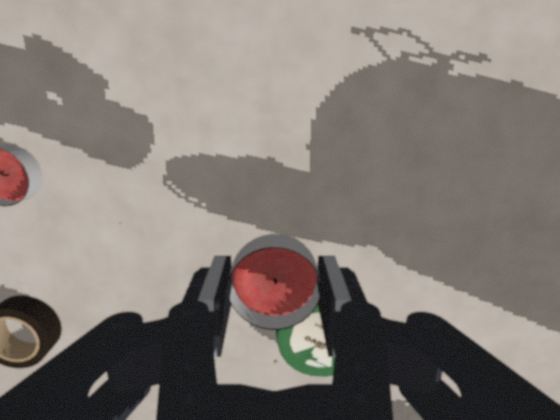

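The tea light sits squarely between the pads at (275,282). Next I'll look at the jar from above, holding the light beside it.

```bash
python3 - <<'E'
from h import *
m.line_to([.457,-.1643,.25],max_speed=.3)
a=best([.50,.02,.42],0); m.set_joints(a[2]); st()
f=wristframe(); h=m.grab_frame("top"); g=m.grab_frame("scene")
cv2.imwrite("pics/w3.png",f["img"][:,:,::-1])
for t in["jar","jar_mouth","lid_hinge","lid_press"]:
    P=[]
    for n,F in(("w",f),("s",g),("t",h)):
        r=m.place_of(t,F)
        if r: P.append(ray(F,r[0]["uv"])); zz={"jar_mouth":.212,"lid_hinge":.213,"lid_press":.3}.get(t,0); print(n,t,np.round(r[0]["uv"],1),round(r[0]["confidence"],2),atz(F,r[0]["uv"],zz).round(4))
    if len(P)>1: X,e=tri(P);print("  tri",X.round(4),np.round(e,4))
np.savez("w3.npz",**{k:f[k] for k in("R","t","intrinsics")})
st()
E
```

```text
t 11.81 p [0.4999 0.0192 0.4186] f [ 0.29 -0.46  0.08] w 0.0363 gf 20.1
s jar [226.4 260.1] 0.94 [0.5278 0.1228 0.    ]
t jar [219.5 241. ] 0.86 [ 0.5077  0.1358 -0.    ]
  tri [0.4997 0.133  0.0287] [0.0023 0.0023]
s jar_mouth [222.3 213.7] 0.89 [0.525 0.128 0.212]
t jar_mouth [210.8 219.6] 0.84 [0.5183 0.1302 0.212 ]
  tri [0.5162 0.1302 0.2192] [0.0002 0.0002]
w lid_hinge [201.2 275.3] 0.71 [0.5768 0.1318 0.213 ]
s lid_hinge [215.6 206.5] 0.96 [0.5682 0.1374 0.213 ]
t lid_hinge [201.8 198.3] 0.83 [0.5826 0.1308 0.213 ]
  tri [0.5809 0.1337 0.2056] [0.0033 0.0022 0.0048]
w lid_press [157.9 328. ] 0.86 [0.5965 0.1333 0.3   ]
s lid_press [211.4 176.9] 0.81 [0.6155 0.1321 0.3   ]
t lid_press [192.1 183.6] 0.97 [0.5981 0.1371 0.3   ]
  tri [0.597  0.1345 0.307 ] [0.0054 0.0052 0.0027]
 t 12.56 p [0.5  0.02 0.42] f [-0.33 -0.03 -0.21] w 0.0359 gf 20.1
```

View pics/w3.png

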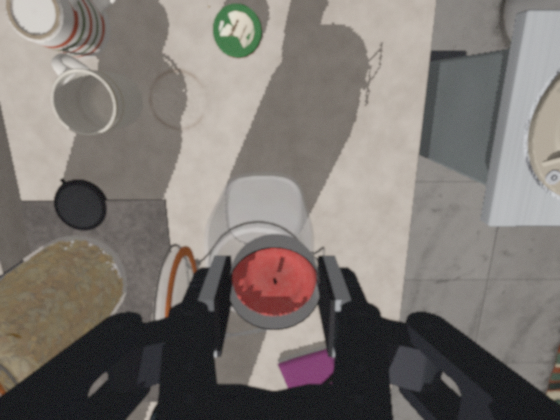

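Jar mouth is at about (0.516, 0.130), yaw about 0.05, lid about upright (ring at column 165–195). I'll drop the first light, then fetch the second.

```bash
cat >> h.py <<'E'
def drop(M=(.514,.130),yaw=.05):
    m.movep([M[0],M[1],.36],down(np.pi/2+yaw)); m.line_to([M[0],M[1],.236],max_speed=.15); st("over")
    m.move_gripper(.060); m.wait(.1); st("rel"); m.line_to([M[0],M[1],.36],max_speed=.3); st("up")
def jarlook(name):
    f=m.grab_frame("top"); g=m.grab_frame("scene"); 
    print([(np.round(r["uv"]),round(r["confidence"],2)) for F in(f,g) for r in m.cut_out("tea_light_1",F)])
    cv2.imwrite(name,np.hstack([cv2.resize(F["img"][r:r+100,c:c+100],(400,400),interpolation=2) for F,r,c in((f,180,165),(g,190,170))])[:,:,::-1])
E
python3 - <<'E'
from h import *
drop()
m.movep([.42,-.15,.30],down(np.pi/2)); st()
jarlook("pics/j1.png")
pick([.433,-.338])
E
```

```text
over t 15.07 p [0.5145 0.1302 0.2371] f [-0.03 -0.22 -0.59] w 0.0362 gf 20.1
rel t 15.53 p [0.5141 0.13   0.2362] f [-0.01  0.07 -0.21] w 0.0599 gf 0.0
up t 16.09 p [0.5142 0.1301 0.3607] f [-0.18  0.51 -1.17] w 0.0595 gf 0.0
 t 17.25 p [ 0.4206 -0.1487  0.3   ] f [-0.14  0.79 -0.21] w 0.06 gf 0.0
[]
  pl [275.7, 222.4] [ 0.436  -0.3353] 0.69
  co [272.9, 225.1] [ 0.4347 -0.338 ] 0.97
pick [ 0.4354 -0.3367] 2
down t 20.31 p [ 0.4357 -0.3369  0.0045] f [-0.03  0.32  0.08] w 0.0682 gf 0.0
grip t 20.68 p [ 0.4357 -0.337   0.0047] f [-1.06 -0.17  5.19] w 0.0367 gf 20.0
up t 21.32 p [ 0.4348 -0.3363  0.099 ] f [-0.34 -0.13 -1.18] w 0.0362 gf 20.1
```

View pics/j1.png

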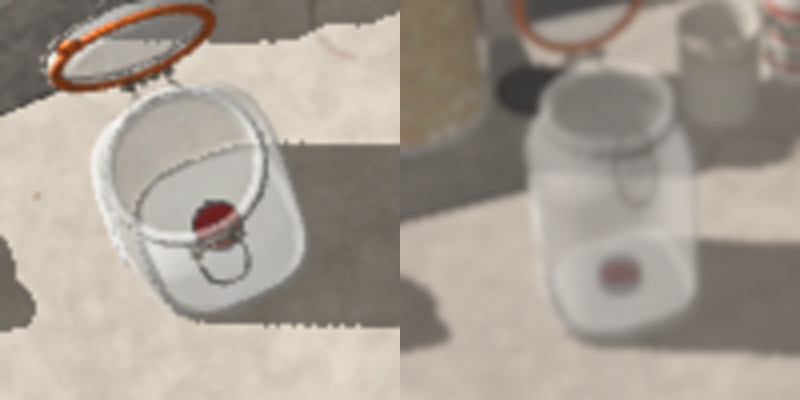

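The first light lies on the jar floor. It shows red inside the jar in both views, at crop (218,222) and (620,273). Now I'll drop the second, then measure the lid with the wrist camera, choosing that pose by projection.

```bash
python3 - <<'E'
from h import *
m.movep([.44,-.20,.30],down(np.pi/2))
drop()
m.move_gripper(0.0)
# choose view pose: hinge point near (280,150)
f=m.grab_frame("wrist"); Mt=np.array(f["mount"]); K=f["intrinsics"]
best_=None
for psi in(0,np.pi):
  for y in np.arange(-.2,.4,.02):
    p=np.array([.53,y,.46]); T=np.eye(4);T[:3,:3]=Rn.from_rotvec(down(psi)).as_matrix();T[:3,3]=p
    W=np.linalg.inv(T@Mt); F=dict(R=W[:3,:3],t=W[:3,3],intrinsics=K); uv=proj(F,[.58,.133,.25])
    q=m.ik(list(p),down(psi))
    if q is None: continue
    c=abs(uv[1]-150)+20*np.abs(np.array(q)-m.read_state()["joint_positions"]).max()
    if best_ is None or c<best_[0]: best_=(c,psi,p,uv,q)
print(best_[:4]); m.set_joints(best_[4]); st()
m.wait(.3)
f=wristframe(); g=m.grab_frame("scene"); h=m.grab_frame("top"); cv2.imwrite("pics/w4.png",f["img"][:,:,::-1])
np.savez("w4.npz",**{k:f[k] for k in("R","t","intrinsics")})
for t in["jar_mouth","lid_hinge","lid_press"]:
    P=[]
    for n,F in(("w",f),("s",g),("t",h)):
        r=m.place_of(t,F)
        if r: P.append(ray(F,r[0]["uv"])); zz={"jar_mouth":.212,"lid_hinge":.213,"lid_press":.303}.get(t,0); print(n,t,np.round(r[0]["uv"],1),round(r[0]["confidence"],2),atz(F,r[0]["uv"],zz).round(4))
    if len(P)>1: X,e=tri(P);print("  tri",X.round(4),np.round(e,4))
for n,F in(("s",g),("t",h)): print(n,[(np.round(r["uv"]).tolist(),round(r["confidence"],2)) for r in m.cut_out("tea_light_1",F)])
cv2.imwrite("pics/t4.png",np.hstack([cv2.resize(F["img"][r:r+100,c:c+100],(400,400),interpolation=2) for F,r,c in((h,180,165),(g,190,170))])[:,:,::-1])
st()
E
```

```text
over t 24.54 p [0.5145 0.13   0.237 ] f [ 0.11 -0.75  0.14] w 0.0362 gf 20.1
rel t 25.0 p [0.514  0.1301 0.2362] f [-0.4  -0.09 -0.13] w 0.0603 gf 0.0
up t 25.57 p [0.5142 0.1302 0.3607] f [ 0.72 -0.09 -2.23] w 0.06 gf 0.0
(np.float64(36.7822031831435), 3.141592653589793, array([0.53, 0.16, 0.46]), array([221.37463961, 141.60715359]))
 t 27.5 p [0.53   0.1599 0.4597] f [ 0.48 -0.6  -0.65] w -0.0 gf 0.0
w jar_mouth [289.3 136.2] 0.65 [0.5141 0.1327 0.212 ]
t jar_mouth [208.  221.3] 0.68 [0.5169 0.1387 0.212 ]
  tri [0.5151 0.1355 0.2148] [0.0032 0.0032]
w lid_hinge [228.2 132.9] 0.57 [0.5781 0.1291 0.213 ]
s lid_hinge [215.3 202.3] 0.95 [0.5905 0.1316 0.213 ]
  tri [0.5783 0.1313 0.2211] [0.0034 0.0034]
w lid_press [193.9 148.7] 0.69 [0.5953 0.1313 0.303 ]
s lid_press [213.9 179.6] 0.86 [0.5936 0.13   0.303 ]
  tri [0.5951 0.1306 0.3024] [0.0009 0.0009]
s []
t []
 t 28.5 p [0.53 0.16 0.46] f [-0.43  0.12 -0.39] w 0.0 gf 0.0
```

View pics/w4.png

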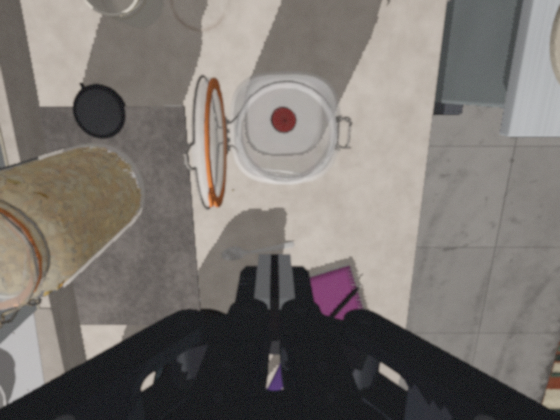

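View pics/t4.png

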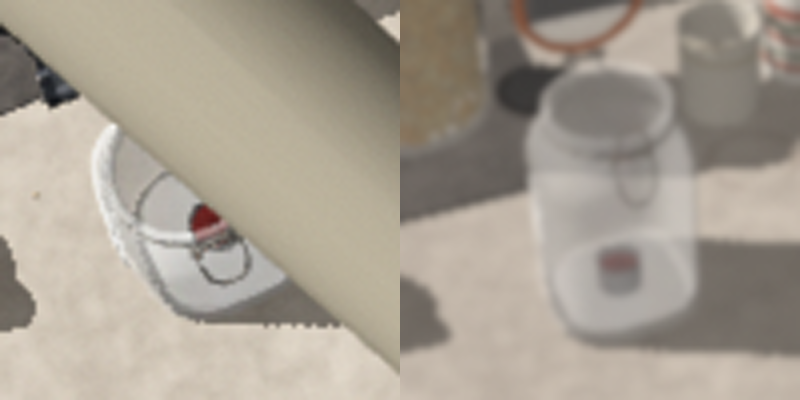

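Both lights are in the jar, stacked in the scene crop at (620,270). The wrist view shows mouth (287,132), clip (345,132), hinge (229,134) and the lid edge-on at column 216, so yaw is about 0.03. Before moving I'll check clearances for getting the closed fingers behind the lid.

```bash
cat > lid.py <<'E'
from h import *
H=np.array([.579,.130,.213]); YAW=.03; W=.011
ex=np.array([np.cos(YAW),np.sin(YAW),0]); ez=np.array([0,0,1.])
def tcp(th,r,off=0.):
    return H+(-r*np.cos(th)+(.016+off)*np.sin(th)+W)*ex+(r*np.sin(th)+(.016+off)*np.cos(th))*ez
PS=np.pi/2+YAW
E
python3 - <<'E'
from lid import *
w=dict(np.load("w4.npz"))
for uv,z in(((216,142.5),.272),((213,80),.272),((217,205),.272),((187,155),.333),((287,132),.212),((345,132),.2),((140,200),0),((140,200),.1),((345,132),.19)): print(uv,z,atz(w,uv,z).round(4))
f=m.grab_frame("wrist"); print(np.round(f["mount"],3))
g=m.grab_frame("scene");h=m.grab_frame("top")
X,e=tri([ray(h,(130,125)),ray(g,(165,158))]); print("grain top",X.round(3),np.round(e,3))
for ps in(PS,PS-np.pi):
    for p in([.645,.13,.43],tcp(1.85,.107,.02),tcp(1.57,.107),tcp(.8,.104),tcp(0,.101)): 
        q=m.ik(list(p),down(ps)); print(np.round(p,3),None if q is None else np.round(q,2))
E
```

```text
(216, 142.5) 0.272 [0.582  0.1307 0.272 ]
(213, 80) 0.272 [0.582  0.0778 0.272 ]
(217, 205) 0.272 [0.5839 0.1893 0.272 ]
(187, 155) 0.333 [0.5942 0.1312 0.333 ]
(287, 132) 0.212 [0.5166 0.1284 0.212 ]
(345, 132) 0.2 [0.4536 0.1298 0.2   ]
(140, 200) 0 [0.7594 0.267  0.    ]
(140, 200) 0.1 [0.7213 0.2366 0.1   ]
(345, 132) 0.19 [0.4517 0.1309 0.19  ]
[[-0.001 -0.954 -0.299  0.076]
 [ 1.    -0.001 -0.    -0.   ]
 [ 0.    -0.299  0.954 -0.142]
 [ 0.     0.     0.     1.   ]]
grain top [0.836 0.236 0.264] [0.003 0.003]
[0.645 0.13  0.43 ] [-0.08  0.52 -0.36  0.76  0.18  1.89  1.27]
[0.654 0.132 0.306] [-0.03  0.49 -0.36  1.07  0.17  1.6   1.25]
[0.606 0.131 0.32 ] [-0.    0.38 -0.38  1.2   0.14  1.58  1.24]
[0.529 0.129 0.299] [ 0.06  0.21 -0.43  1.46  0.09  1.49  1.23]
[0.489 0.127 0.229] [ 0.11  0.16 -0.48  1.68  0.07  1.32  1.22]
[0.645 0.13  0.43 ] [-0.76  0.73  1.35  0.81 -0.79  1.99 -1.41]
[0.654 0.132 0.306] [-0.9   0.77  1.35  1.13 -0.77  1.74 -1.33]
[0.606 0.131 0.32 ] [-1.02  0.65  1.36  1.25 -0.64  1.7  -1.35]
[0.529 0.129 0.299] [-1.29  0.43  1.37  1.51 -0.42  1.54 -1.46]
[0.489 0.127 0.229] [-1.44  0.33  1.39  1.73 -0.34  1.36 -1.53]
```

```bash
sed -i 's/H=np.array.*; YAW/H=np.array([.581,.1305,.213]); YAW/' lid.py; cat >> lid.py <<'E'
def force(n=8):
    F=[]
    for _ in range(n): F.append(m.read_state()["ft_force"]); m.wait(.02)
    return np.mean(F,0)
E
python3 - <<'E'
from lid import *
m.movep([.655,.132,.43],down(PS)); 
m.line_to([.655,.132,.321],max_speed=.2); m.wait(.2); b=force(12); np.save("bias.npy",b); st("behind"); print("bias",b.round(2))
m.line_to(tcp(1.70,.108,.006),max_speed=.1); print("near",(force(3)-b).round(2))
for th in np.arange(1.62,.99,-.09):
    m.line_to(tcp(th,.107),max_speed=.06); F=force(3)-b; print(round(th,2),F.round(2))
    if np.linalg.norm(F)>9: print("STOP"); break
st()
g=m.grab_frame("scene");h=m.grab_frame("top")
cv2.imwrite("pics/l5.png",np.hstack([cv2.resize(F["img"][r:r+150,c:c+150],(400,400),interpolation=2) for F,r,c in((h,130,135),(g,140,140))])[:,:,::-1])
E
```

```text
behind t 31.01 p [0.6551 0.1321 0.3215] f [-0.38  0.28  0.09] w -0.0 gf 0.0
bias [-0.12 -0.05 -0.16]
near [0.07 0.23 0.04]
1.62 [ 0.23 -0.13 -0.12]
1.53 [ 0.03 -0.12  0.06]
1.44 [ 0.1  -0.19 -0.15]
1.35 [0.54 0.38 0.97]
1.26 [-0.09  0.54  0.9 ]
1.17 [0.24 0.43 0.44]
1.08 [ 0.65 -0.05 -0.16]
0.99 [ 0.32 -0.21  0.26]
 t 34.43 p [0.5467 0.1293 0.3111] f [0.07 0.08 0.33] w 0.0003 gf 0.0
```

View pics/l5.png

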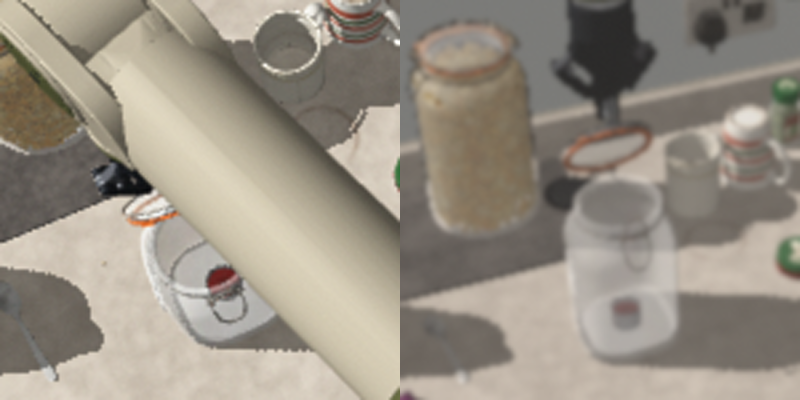

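The lid follows the finger (tilted ring in the scene crop at (605,148)) with little force, and the jar hasn't moved. I'll carry on down to about level, then press in small force-checked steps.

```bash
python3 - <<'E'
from lid import *
b=np.load("bias.npy")
for th in np.arange(.89,.085,-.1):
    m.line_to(tcp(th,.101+.006*th),max_speed=.06); F=force(2)-b; print(round(th,2),F.round(2))
    if np.linalg.norm(F)>8: print("STOP"); break
s=st(); p=tcp(0,.101); z=float(s["tool_pos"][2])
print("target",p.round(4))
while z>.222:
    z-=.001 if F[2]<2.5 else .0005
    m.line_to([p[0],p[1],z],max_speed=.03); m.wait(.08); F=force(5)-b; print(round(z,4),F.round(2))
    if F[2]>=8: break
st()
E
```

```text
0.89 [ 0.28 -0.56 -0.11]
0.79 [ 0.35 -0.43  0.54]
0.69 [ 0.26 -0.09  0.99]
0.59 [0.33 0.28 0.19]
0.49 [ 0.42 -0.3  -0.55]
0.39 [0.18 0.28 0.39]
0.29 [-0.25 -0.12  0.06]
0.19 [0.24 0.22 0.15]
0.09 [-0.26 -0.13 -0.08]
 t 37.75 p [0.4921 0.1278 0.2377] f [-0.24 -0.02  0.9 ] w 0.0 gf 0.0
target [0.491  0.1278 0.229 ]
0.2367 [-0.07 -0.01  0.11]
0.2357 [-0.17 -0.03  0.2 ]
0.2347 [ 0.36 -0.07 -0.07]
0.2337 [-0.07  0.39  0.07]
0.2327 [ 0.4   0.33 -0.03]
0.2317 [-0.11  0.4  -0.38]
0.2307 [ 0.38 -0.07  0.16]
0.2297 [0.06 0.13 0.13]
0.2287 [ 0.14 -0.1   0.38]
0.2277 [-1.17  0.05  2.82]
0.2272 [-1.55 -0.4   4.99]
0.2267 [-2.49 -0.63  7.61]
0.2262 [-3.97 -1.54 10.47]
 t 43.17 p [0.4912 0.1278 0.2273] f [-2.99 -1.23 10.45] w -0.0002 gf 5.2
```

```bash
python3 - <<'E'
from lid import *
b=np.load("bias.npy"); p=tcp(0,.101); z=.2262; x,y=p[0]-.0006,p[1]-.0002
m.line_to([x,y,z],max_speed=.03); m.wait(.2); F=force(8)-b; print(F.round(2))
for i in range(4):
    d=(12-F[2])/5500
    if abs(12-F[2])<.5: break
    z-=.8*d; m.line_to([x,y,z],max_speed=.03); m.wait(.2); F=force(10)-b; print(round(z,5),F.round(2))
for _ in range(3): m.wait(.5); print((force(8)-b).round(2))
st()
g=m.grab_frame("scene");h=m.grab_frame("top")
for t in("lid_press","jar","lid_hinge"):
  for F_,zz in((g,None),(h,None)):
    r=m.place_of(t,F_); z0={"lid_press":.227,"jar":0,"lid_hinge":.213}[t]
    if r: print(t,np.round(atz(F_,r[0]["uv"],z0),3),round(r[0]["confidence"],2))
cv2.imwrite("pics/f6.png",np.hstack([cv2.resize(F["img"][r:r+150,c:c+150],(400,400),interpolation=2) for F,r,c in((h,130,135),(g,140,140))])[:,:,::-1])
E
```

```text
[-1.36 -0.57  9.16]
0.22579 [-2.24 -0.79 11.64]
[-2.18 -0.99 11.38]
[-2.51 -0.95 11.35]
[-2.6  -0.89 11.48]
 t 46.27 p [0.4912 0.1278 0.2273] f [-2.03 -0.29 11.41] w -0.0001 gf 5.6
lid_press [0.495 0.135 0.227] 0.67
lid_press [0.489 0.123 0.227] 0.47
jar [0.528 0.127 0.   ] 0.81
jar [0.514 0.138 0.   ] 0.66
lid_hinge [0.563 0.134 0.213] 0.63
lid_hinge [ 0.494 -0.102  0.213] 0.55
```

View pics/f6.png

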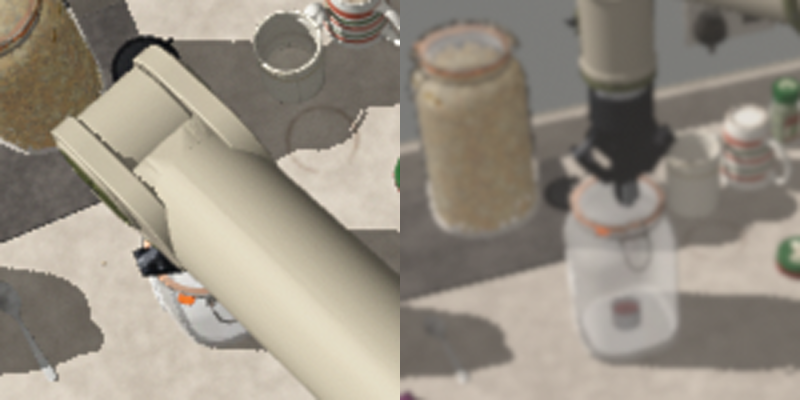

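The lid is down on the rim with the fingertips on it near the front, and the jar is upright where it stood with both lights inside. I'll trim to 12 N, hold and hand in.

```bash
python3 - <<'E'
from lid import *
b=np.load("bias.npy"); p=tcp(0,.101)
m.line_to([p[0]-.0007,p[1]-.0003,.22567],max_speed=.03)
for _ in range(4): m.wait(.5); print((force(8)-b).round(2))
st(); print(m.close_job())
E
```

```text
[-2.12 -0.74 11.57]
[-1.92 -0.46 11.71]
[-1.99 -0.4  11.81]
[-2.28 -0.75 11.77]
 t 49.45 p [0.4912 0.1278 0.2272] f [-2.53 -0.34 11.1 ] w -0.0001 gf 5.8
the job is handed in; nothing more can be done
None
```

Both tea lights are in the jar, the lid is shut, and the arm is still pressing about 11.7 N near its front edge after several seconds; I handed the job in at 49.5 s of the 72 s allowed.

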